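# Gauge a machined shaft in the bench caliper

## Task

Take the brass shaft out of its wooden rack and lay it, without dropping it, in the bench caliper: square head flat on the saddle table, round journal between the jaws. Slide the carriage shut by its black thumb grip until the journal is against the fixed jaw and the sprung jaw is pushed back about half its travel (red pointer in the green band), and leave it so. Leave the bottle, jar, swab pot and parts box standing where they are.

Things in the scene. Friction and masses are not known exactly. Their poses are not given: they have to be found in the camera images.
- shaft: Loose brass shaft, 135 mm long, about 0.3 kg: square head 34 x 34 x 75 mm and round journal 26 mm across, 60 mm long, on one axis. Origin at the head's centre; x runs along the shaft: head x -37.5 to 37.5 mm, journal -97.5 to -37.5. Balance point x = -18 mm: on the bench it lies level on its head, axis 17 mm up. At the start the head is inside the rack, only the journal sticks out.
- journal (a point): Middle of the shaft's journal, on its axis, 67.5 mm from the head's centre.
- rack: Fixed wooden rack 86 x 60 x 57 mm, a roofed pocket; origin on the bench below it. The mouth is at x = -39 mm and faces the rack's -x, roughly to the robot. Pocket: floor 10 mm up, 40 mm wide, roof 49 mm up, back at x = 41 mm. The shaft lies in it, axis 27 mm up, along the rack's x, and must be drawn out straight along -x, at least 78 mm.
- mouth (a point): Centre of the rack's open mouth, 27 mm above the bench. The 16 cm straight ahead of it are free.
- bench_caliper: Fixed bench caliper, grey base 150 x 170 x 12 mm. Origin on the bench; x = axis of the loaded shaft (journal to -x, near the robot), y = slide direction, y = 0 = shaft axis when it touches the fixed jaw. Fixed jaw x -60 to -16 mm, face at y = -13, top z = 74. Gap at the start 40 to 46 mm: too narrow for fingers beside the journal, so hold the shaft by its head to lay it in.
- saddle (a point): On the slippery white pad of the saddle table (flat, caliper x -5 to 68, y -31 to 45 mm, top z = 30 mm), under the centre of the gauged shaft's head: caliper x = 27.5 mm, y = 0. The head's centre may be at caliper x 18 to 45 mm; it then is 47 mm above the bench.
- carriage (a joint): How far (m) the blue carriage is slid toward the fixed jaw (caliper -y): 0 open, 0.0365 stop; starts at 0.003 to 0.009. Stays where left: friction 11 N. Jaw gap = 49 mm minus this (sprung jaw free). With the journal against the fixed jaw the sprung jaw touches it at 0.023; 0.030 presses the spring half.
- jaw (a joint): How far (m) the sprung jaw is pushed back into the carriage: 0 free, 0.014 fully in; spring 0.7 N per mm. Its red pointer lies over a green band on the carriage at 0.003 to 0.011.
- jaw_face (a point): Centre of the sprung jaw's face, 47 mm above the bench. The jaw is a steel plate 44 mm wide along caliper x, 12 mm thick, z 20 to 74 mm, between shaft and carriage; face 54 mm from the thumb grip's middle when free.
- thumb_grip (a point): In the black thumb grip of the carriage, on its mid-plane, 88 mm above the bench. The grip is an upright fin 12 mm thick along caliper y, 32 mm long along x, from the carriage top (z = 40 mm) to z = 100 mm; 36 mm of free space between it and the sprung jaw.
- reagent_bottle: Loose brown bottle with black cap, 46 mm across, 96 mm high, between rack and caliper; origin under its centre. Bystander.
- jar: Loose white screw-cap jar, 36 mm across, 69 mm high, standing in front of the rack, about 19 cm from its mouth; origin under its centre. Bystander.
- pot: Loose white pot of swabs, 58 mm across, 84 mm high, behind the caliper; origin under its centre. Bystander.
- spares_box: Loose blue parts box with black lid, 74 x 110 x 33 mm, at the back of the bench; origin under its centre. Bystander.
Things that resemble listed ones, but are neither listed nor needed, are in the scene too. There is more than one size of the shaft; the one meant has the size given above.

How it is judged (in metres and radians):
At the end, for the whole second after the job is handed in: Shaft at rest in the caliper, journal between the jaws: head centre at caliper x 18 to 45 mm, within 4 mm of y = 0, 43 to 51 mm high, axis within 0.08 rad of the caliper's x; sprung jaw pushed back 3 to 11 mm, carriage at 24 to 36 mm (x of shaft in the frame of bench_caliper between 0.018 and 0.045 m and y of shaft in the frame of bench_caliper between -0.004 and 0.004 m and z of shaft in the frame of bench_caliper between 0.043 and 0.051 m and angle between the x axis of shaft and the x axis of bench_caliper, either way round below 0.08 rad and value of joint jaw between 0.003 and 0.011 m and value of joint carriage between 0.024 and 0.036 m and linear speed of shaft below 0.01 m/s); the robot touches nothing.
It fails at once if the reagent bottle is moved by more than 3 cm or knocked over (distance of reagent_bottle from where it was at the start of the episode above 0.03 m or angle between reagent_bottle's own z axis and vertical above 0.4 rad).
It fails at once if the jar is moved by more than 3 cm or knocked over (distance of jar from where it was at the start of the episode above 0.03 m or angle between jar's own z axis and vertical above 0.4 rad).
It fails at once if the pot is moved by more than 3 cm or knocked over (distance of pot from where it was at the start of the episode above 0.03 m or angle between pot's own z axis and vertical above 0.4 rad).
It fails at once if the spares box is moved by more than 3 cm or knocked over (distance of spares_box from where it was at the start of the episode above 0.03 m or angle between spares_box's own z axis and vertical above 0.4 rad).
It fails at once if the shaft is dropped (falls free at more than 0.5 m/s) (linear speed of shaft above 0.5 m/s and contact force between the fingers and shaft below 0.05 N).
It also fails if it takes over 67 s, if anything falls off the work surface, if the arm or the gripper's body presses on something with over 40 N, if the wrist force passes 120 N, or if a joint passes its speed limit or range.

## Robot

A 6-joint arm with a two-finger parallel gripper is mounted at the origin on a cart in front of the work surface, level with it; the furniture and walls round the work are solid. World frame = base frame: x ahead of the robot, y to its left, z up, the work surface at z = 0. Lengths are in m, angles in degrees, forces in N, time in s.
With the tool pointing down it reaches from about 0.3 to 0.75 m from the base axis. Payload 8.5 kg.
Tool frame: the origin (TCP) lies at the very end of the fingers, on their centre line; the grasp point (between the pads) lies grasp_offset behind it (grasp_offset is the distance from the TCP to the grasp point, in m); x points along the fingers, z is the direction in which the jaws open and shut, and the axes are right-handed (so a half turn about x gives the same grasp; the last joint's range is limited). The gripper opens to 85 mm and grips with 20 to 120 N. Pads are 22 mm wide; open, the fingers measure 114 mm over their backs; the gripper's body (76 mm by 85 mm) begins 54 mm behind the grasp point. The pads swing forward as they close: fully open they stand 13 mm farther back than shut.
Start: joints at [59.8, 21.807, 74.336, -0, 83.858, -12.336], TCP at [0.169, 0.523, 0.231] pointing down, gripper open.
Joint ranges: [-178.18, 178.18], [-50.72, 133.34], [12.68, 142.11], [-81.47, 261.47], [9.98, 163.14], [-165.26, 165.26]. Speed limits (degrees/s): [136.94, 136.94, 180, 180, 180, 180].

## Interface

Orientations are given as a 3x3 rotation matrix whose columns are the frame's x, y, z axes.
In Python, from rig import observe, get_image, close_job, recognise, grasp_offset gives the robot as it stands.
- The arm moves only by the tool drive_tool, never from a script. Its argument "targets" is a list that holds one entry, the list of rows, each a list of 7 numbers: the shift along the tool's x, y, z in units of 50 mm (1.0 is 50 mm), then the turn, a rotation vector about the tool's x, y, z in rad, then the opening, from -1 (shut) to 1 (fully open), so that 0 is half open. A call has 1 to 5 rows; each row shifts and turns the commanded pose from where the row before left it, along the tool's axes as they then stand; what a row does not reach is not made up. A row lasts 1/10 s, in which the tool goes at most 50 mm and 8.59 degrees, less where a joint would pass 70% of its speed; a pose out of reach is approached as far as the arm can. A call is refused whole if a number of a shift passes 1 or a number of a turn 0.15, either way. A call with a gripper value outside its range is refused whole. The fingers move at their own pace and stop on an object; "force" is the grip in N (left out, the last holds). Time passes only in rows, so rows that do not move let the fingers close. It gives the time, the measured TCP pose, the force and the opening at its end, in the units of the state.
- observe(): the state, without advancing time (a new reading comes with each control period).
- get_image(name): name is "scene" or "top"; returns a dict with "image" (420x560x3 uint8, red, green, blue), "fx", "fy", "cx", "cy" (pixels), "k1" (the pictures are not rectified: a ray, as slopes to the right and down, at radius r is drawn at 1 + k1 r^2 times it, then the intrinsics apply), "rvec" (rotation vector, rad) and "tvec" (3), from world to camera coordinates, as OpenCV has them. Camera axes: x right, y down, z forward; pixel columns grow to the right and rows downward; lengths in m; the calibration is good to about 2 mm. A picture is of the moment at which its call begins. There is no depth.
- close_job(): hands the job in, once; it reports no verdict.
Trained networks look in a picture, given as the dict that the camera call returned (one of the last four; its "shot" number tells which), for a name from the list of things; names that differ only in an ending like _2 or _b are one class to them, and where a whole thing is asked for, a point or a joint stands for the part that bears it (a point fixed in the world has none). Each returns a list of dicts, best first, with "p" (0 to 1); they miss things now and then, are a little off and sometimes report something else, mostly with a low value. They report only what shows in the picture. A call takes as long as a camera call. They do not tell look-alikes from the thing itself.
- recognise(label, picture): "at" ([column, row] as shares, 0 to 1, of the picture: columns of its width, rows of its height, amid what is visible of it).
The state is a dict: "time_s": time; "q": joint angles; "qvel": joint speeds; "joint_efforts": joint torques, N m; "position": TCP position; "tool_rot": TCP orientation; "ft_force": force on the tool from outside, world axes, zero at the start; "wrist_torque": the same for the moment, N m; "grip_width": finger opening in m.
Only numpy, scipy, OpenCV 4.12 (cv2) and the standard library are available. Lean on these libraries where they do the work, as an engineer would, in place of code of your own. Each camera call takes 0.05 s, during which the arm holds its last target.

## Working session

There is one attempt and no reset: what is moved stays moved. The work goes in short steps, Python scripts to look and compute and a tool call to move; the robot and the scene stay as the last step left them, time stands still between calls to the robot, and variables do not carry over. Pictures are saved under pics/ and viewed, and the job is handed in when it is done.

Besides the shell and the picture viewer there is one more tool, called after "Emit:" as name(argument=value, ...) on one line, values as JSON. drive_tool: Moves the arm, as the interface text tells. Its arguments: {"type":"object","properties":{"targets":{"type":"array"},"force":{"type":"number"}},"required":["targets"]}

```bash
ls; mkdir -p pics
python3 - <<'E'
from rig import observe,get_image,grasp_offset
import cv2
s=observe();print(s,grasp_offset)
for n in("scene","top"):
    d=get_image(n);cv2.imwrite(f"pics/{n}0.png",d["image"][:,:,::-1]);print({k:v for k,v in d.items() if k!="image"})
E
```

```text
pics
{'time_s': 0.0, 'q': array([ 5.97986555e+01,  2.18391061e+01,  7.43880669e+01, -1.76802754e-03,
        8.38583216e+01, -1.23368593e+01]), 'qvel': array([ 0.06174049, -0.02759823,  0.06446526,  0.01963064,  0.09145136,
        0.00187861]), 'joint_efforts': array([-1.69069453e-04, -4.48463917e+01, -2.31277639e+01, -2.57251277e-04,
        4.82506090e-03, -1.85710967e-06]), 'position': array([0.16857616, 0.52319123, 0.23070994]), 'tool_rot': array([[-7.24100999e-04, -9.51785651e-01,  3.06763020e-01],
       [-1.30505366e-03,  3.06763738e-01,  9.51784800e-01],
       [-9.99998886e-01,  2.88846124e-04, -1.46425927e-03]]), 'ft_force': array([-0.05915343, -0.75339514,  0.0842379 ]), 'wrist_torque': array([ 0.05338652, -0.01460402,  0.02903912]), 'grip_width': 0.08543943069111765} 0.0187
{'fx': 532.460124681691, 'fy': 532.460124681691, 'cx': 275.453794705135, 'cy': 204.07913238786531, 'k1': -0.14103443349438785, 'rvec': array([ 2.01139462, -1.21758652,  0.58276702]), 'tvec': array([-0.28080933,  0.37112772,  0.98684272]), 'shot': 1}
{'fx': 492.0505075218689, 'fy': 492.0505075218689, 'cx': 271.2654269324549, 'cy': 215.63594948954167, 'k1': -0.08112049637259618, 'rvec': array([ 2.17437526, -2.21123259,  0.06642648]), 'tvec': array([-0.01659935,  0.54915883,  1.42607038]), 'shot': 2}
```

View pics/scene0.png

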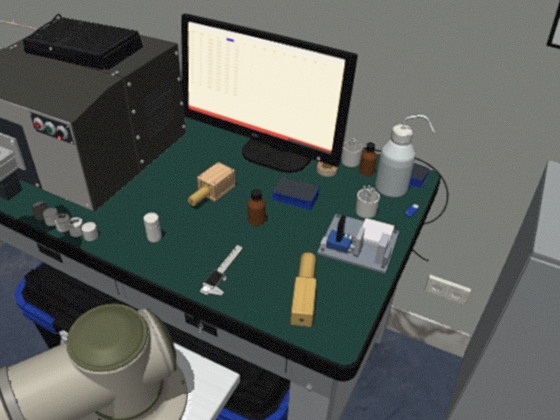

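View pics/top0.png

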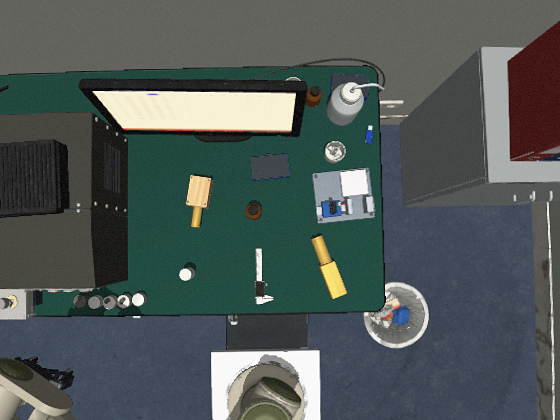

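```bash
cat > h.py <<'E'
import numpy as np,cv2
from rig import observe,get_image,recognise,grasp_offset
def ray(d,uv):
    x=(uv[0]-d["cx"])/d["fx"];y=(uv[1]-d["cy"])/d["fy"]
    rd=np.hypot(x,y)
    r=rd
    for _ in range(30): r=rd/(1+d["k1"]*r*r)
    s=r/rd if rd>0 else 1
    R=cv2.Rodrigues(d["rvec"])[0]
    v=R.T@np.array([x*s,y*s,1]);o=-R.T@d["tvec"]
    return o,v/np.linalg.norm(v)
def onz(d,uv,z):
    o,v=ray(d,uv);return o+v*(z-o[2])/v[2]
def tri(pairs):
    A=np.zeros((3,3));b=np.zeros(3);rs=[ray(d,u) for d,u in pairs]
    for o,v in rs:
        P=np.eye(3)-np.outer(v,v);A+=P;b+=P@o
    p=np.linalg.solve(A,b)
    return p,[np.linalg.norm((np.eye(3)-np.outer(v,v))@(p-o)) for o,v in rs]
def proj(d,P):
    R=cv2.Rodrigues(d["rvec"])[0];P=np.atleast_2d(P);c=P@R.T+d["tvec"]
    x=c[:,:2]/c[:,2:];r2=(x**2).sum(1,keepdims=True);x=x*(1+d["k1"]*r2)
    return x*[d["fx"],d["fy"]]+[d["cx"],d["cy"]]
def crop(d,u0,v0,w,h,s,name):
    im=d["image"][v0:v0+h,u0:u0+w,::-1]
    cv2.imwrite(name,cv2.resize(im,None,fx=s,fy=s,interpolation=cv2.INTER_CUBIC))
E
python3 - <<'E'
from h import *
import pickle
a=get_image("scene");b=get_image("top")
pickle.dump((a,b),open("imgs.pkl","wb"))
for l in["shaft","journal","rack","mouth","bench_caliper","saddle","carriage","jaw","jaw_face","thumb_grip","reagent_bottle","jar","pot","spares_box"]:
    for n,d in(("s",a),("t",b)):
        try: print(l,n,[(np.round([r["at"][0]*560,r["at"][1]*420],1).tolist(),round(r["p"],2)) for r in recognise(l,d)][:4])
        except Exception as e: print(l,n,e)
crop(a,170,150,120,90,6,"pics/s_rack.png");crop(a,305,200,110,80,7,"pics/s_cal.png")
crop(b,170,165,110,80,7,"pics/t_rack.png");crop(b,300,155,90,75,8,"pics/t_cal.png")
E
```

```text
shaft s [([204.8, 193.2], 0.86), ([305.3, 294.5], 0.84)]
shaft t [([326.9, 269.6], 0.84), ([195.7, 216.2], 0.5)]
journal s [([303.8, 295.5], 0.96), ([199.4, 195.4], 0.64)]
journal t [([329.9, 270.4], 0.71), ([197.2, 218.0], 0.66)]
rack s [([218.4, 181.3], 0.8), ([358.4, 242.7], 0.59)]
rack t [([197.7, 189.9], 0.79)]
mouth s [([217.1, 179.4], 0.8)]
mouth t [([199.9, 191.6], 0.83)]
bench_caliper s [([358.4, 242.0], 0.59)]
bench_caliper t [([341.7, 195.5], 0.85)]
saddle s [([359.0, 242.3], 0.71), ([199.4, 197.4], 0.49)]
saddle t [([342.7, 193.7], 0.95)]
carriage s [([343.9, 239.0], 0.62)]
carriage t [([334.6, 208.0], 0.8)]
jaw s [([360.0, 240.7], 0.48)]
jaw t [([349.1, 207.1], 0.62)]
jaw_face s [([358.5, 244.4], 0.55)]
jaw_face t [([349.1, 204.0], 0.51)]
thumb_grip s [([343.6, 239.5], 0.74)]
thumb_grip t []
reagent_bottle s [([253.3, 208.6], 0.67)]
reagent_bottle t [([252.3, 209.9], 0.57)]
jar s [([152.6, 227.6], 0.72)]
jar t [([188.7, 272.9], 0.48)]
pot s [([370.0, 199.7], 0.59)]
pot t [([334.9, 150.4], 0.82), ([334.5, 206.3], 0.51), ([256.4, 209.5], 0.47)]
spares_box s [([299.0, 191.7], 0.62)]
spares_box t [([270.0, 168.3], 0.64)]
```

View pics/s_rack.png

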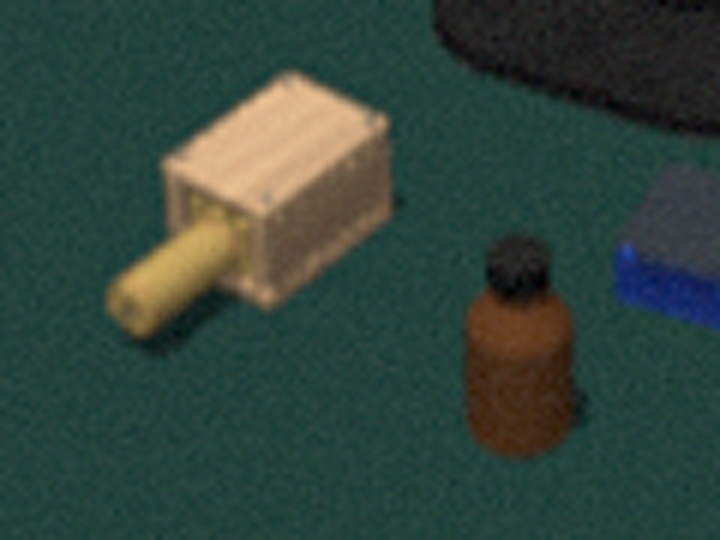

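View pics/s_cal.png

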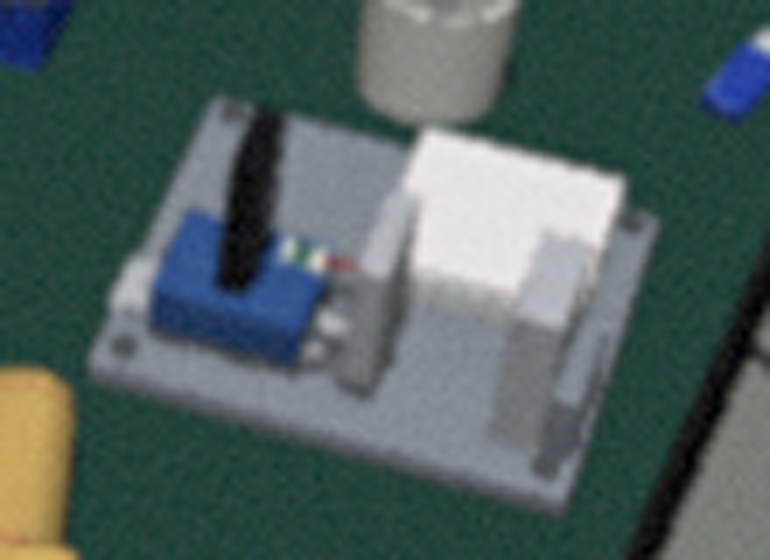

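View pics/t_rack.png

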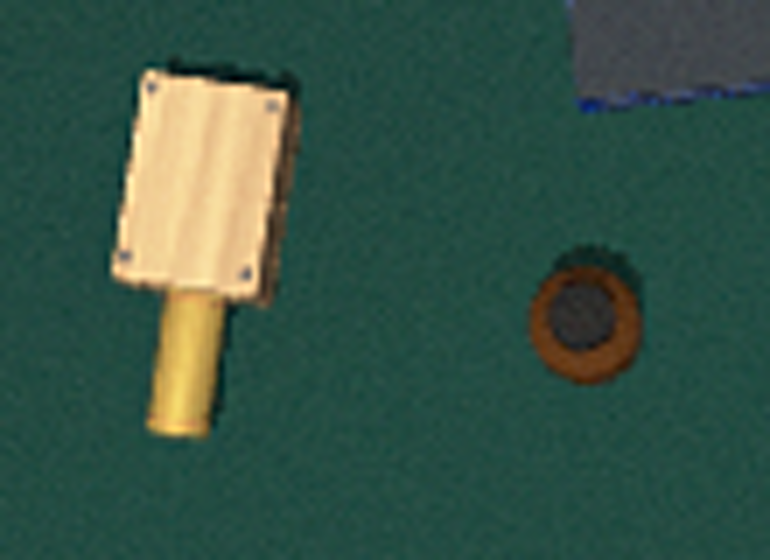

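View pics/t_cal.png

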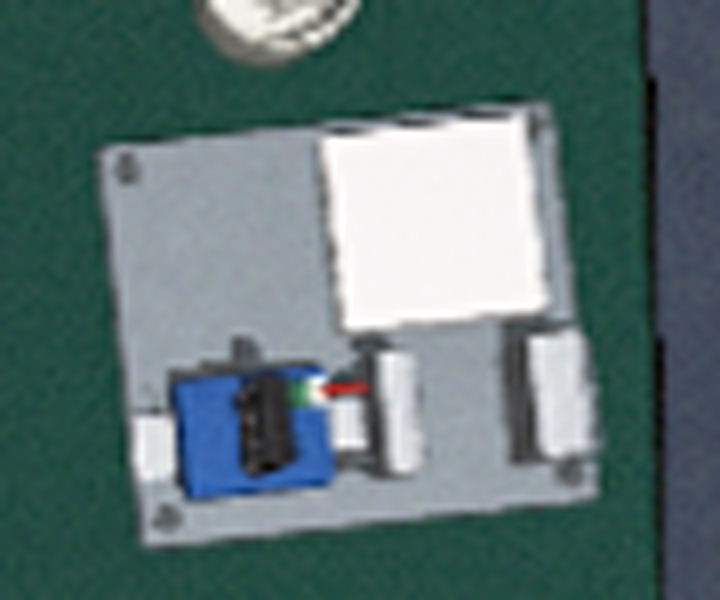

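Two candidates for the shaft: the one in the rack (scene 205,193; top 196,216) and a larger loose one (scene 305,294; top 327,270). The one in the rack, with only its journal out, fits the description. The crops also show the caliper at top (345,195), with its black fin on the left, the sprung jaw in the middle and the fixed jaw on the right.

```bash
cat > fit.py <<'E'
from h import *
import pickle
from scipy.optimize import least_squares
a,b=pickle.load(open("imgs.pkl","rb"))
C={"rs":(a,170,150,6),"cs":(a,305,200,7),"rt":(b,170,165,7),"ct":(b,300,155,8)}
def F(k,p):
    d,u,v,s=C[k];return d,np.array([(p[0]+.5)/s-.5+u,(p[1]+.5)/s-.5+v])
def fit(obs,x0,free_z=True):
    def res(x):
        c,s=np.cos(x[2]),np.sin(x[2]);r=[]
        for k,p,P in obs:
            d,uv=F(k,p);w=np.array([x[0]+c*P[0]-s*P[1],x[1]+s*P[0]+c*P[1],P[2]+(x[3] if free_z else 0)])
            r+=list(proj(d,w)[0]-uv)
        return np.array(r)
    o=least_squares(res,x0,loss="soft_l1");return o.x,res(o.x).reshape(-1,2)
def T(k1,p1,k2,p2): return tri([F(k1,p1),F(k2,p2)])
if __name__=="__main__":
    M=.001
    print("roof far-left",T("rs",(290,70),"rt",(147,70)));print("near-left",T("rs",(165,160),"rt",(113,278)))
    print("far-right",T("rs",(388,120),"rt",(290,93)));print("near-right",T("rs",(262,215),"rt",(255,300)))
    x,y=.043,.03
    R=[("rs",(290,70),(x,y,.057)),("rt",(147,70),(x,y,.057)),("rs",(165,160),(-x,y,.057)),("rt",(113,278),(-x,y,.057)),
     ("rs",(388,120),(x,-y,.057)),("rt",(290,93),(x,-y,.057)),("rs",(262,215),(-x,-y,.057)),("rt",(255,300),(-x,-y,.057)),("rs",(265,308),(-x,-y,0))]
    for fz in(True,False):
        p,r=fit(R,[.5,.2,0,0],fz);print("rack",np.round(p,4),np.round(r,1).tolist())
    for k in("rs","rt"):
        p,r=fit([o for o in R if o[0]==k],[.5,.2,0,0],False);print("rack only",k,np.round(p,4))
    Cc=[("ct",(322,140),(.068,.045,.03)),("ct",(522,113),(.068,-.031,.03)),("ct",(548,305),(-.005,-.031,.03)),("ct",(343,332),(-.005,.045,.03)),
     ("cs",(430,128),(.068,.045,.03)),("cs",(625,180),(.068,-.031,.03)),
     ("ct",(533,335),(-.016,-.013,.074)),("ct",(540,458),(-.06,-.013,.074))]
    for fz in(True,False):
        p,r=fit(Cc,[.5,-.2,0,0],fz);print("cal",np.round(p,4),np.round(r,1).tolist())
    print("fin",T("cs",(268,115),"ct",(262,382)))
    print("base corners",T("cs",(215,97),"ct",(100,147)),T("cs",(658,220),"ct",(550,103)),T("cs",(565,512),"ct",(598,492)),T("cs",(95,365),"ct",(143,547)))
    for l,s,t in(("bottle cap",(257,193.5),(253,210)),("jar top",(151,216),(186.5,272.5))): print(l,tri([(a,s),(b,t)])[0])
E
python3 fit.py
```

```text
roof far-left (array([0.66728764, 0.20493792, 0.0581186 ]), [np.float64(0.0016023877126413687), np.float64(0.0016023877126413886)])
near-left (array([0.58246668, 0.21866538, 0.05817524]), [np.float64(0.000809831298460506), np.float64(0.0008098312984603773)])
far-right (array([0.65691405, 0.1463893 , 0.05705989]), [np.float64(0.0015355609794377482), np.float64(0.0015355609794375712)])
near-right (array([0.57254991, 0.16120733, 0.05559169]), [np.float64(0.0010616253479287117), np.float64(0.0010616253479287096)])
rack [ 6.197e-01  1.831e-01 -1.785e-01  6.000e-04] [[0.6, 0.1], [-0.5, 0.3], [-0.1, -0.0], [-0.8, 0.1], [0.7, -0.1], [-0.3, 0.3], [0.3, -0.5], [-0.4, 0.3], [1.0, 0.6]]
rack [ 0.62    0.1833 -0.1786  0.    ] [[0.6, 0.3], [-0.5, 0.2], [-0.1, 0.1], [-0.8, 0.0], [0.6, 0.0], [-0.4, 0.3], [0.3, -0.4], [-0.5, 0.2], [0.9, 0.7]]
rack only rs [ 0.6199  0.1847 -0.1778  0.    ]
rack only rt [ 0.6205  0.1818 -0.1727  0.    ]
cal [ 0.6108 -0.2792  0.1002 -0.0027] [[-0.4, -0.4], [0.2, 0.0], [0.1, 0.6], [0.1, 0.2], [-0.5, -0.1], [0.7, 0.2], [-0.7, -0.2], [0.4, -0.2]]
cal [ 0.6101 -0.2789  0.0975  0.    ] [[-0.3, -0.4], [0.3, 0.1], [0.2, 0.8], [0.1, 0.3], [-0.5, -0.8], [0.8, -0.4], [-0.6, -0.0], [0.5, 0.0]]
fin (array([ 0.57843239, -0.19586595,  0.09523262]), [np.float64(5.302446180772533e-05), np.float64(5.302446180767364e-05)])
base corners (array([ 0.67341396, -0.147736  ,  0.00884381]), [np.float64(0.0012827400711093717), np.float64(0.0012827400711093071)]) (array([ 0.68767289, -0.31611562,  0.00876119]), [np.float64(0.0009171990569104332), np.float64(0.0009171990569104228)]) (array([ 0.54263242, -0.33054025,  0.00114089]), [np.float64(0.0016786941088890314), np.float64(0.001678694108889048)]) (array([ 0.52563534, -0.16197484,  0.00634504]), [np.float64(0.0002940321842956265), np.float64(0.0002940321842955523)])
bottle cap [0.56100393 0.02500728 0.08988527]
jar top [0.38731955 0.21854502 0.06924778]
```

```bash
cat > m.py <<'E'
# work out shift in tool axes (units of 50mm) and turn from the measured pose to world target & yaw of tool z (deg)
from h import *
import sys
from scipy.spatial.transform import Rotation as Ro
def tgt(p,yawz):
    s=observe();R=s["tool_rot"];y=np.radians(yawz)
    z=np.array([np.cos(y),np.sin(y),0]);x=np.array([0,0,-1.]);W=np.stack([x,np.cross(z,x),z],1)
    d=R.T@(np.array(p)-s["position"])/.05
    rv=Ro.from_matrix(R.T@W).as_rotvec()
    print("t",round(s["time_s"],2),"pos",np.round(s["position"],4),"F",np.round(s["ft_force"],1),"w",round(s["grip_width"],4),"rate")
    print("shift",np.round(d,3),"turn",np.round(rv,4),"q",np.round(s["q"],1))
if __name__=="__main__":
    v=[float(i) for i in sys.argv[1:]];tgt(v[:3],v[3])
E
python3 - <<'E'
from fit import *
print("machine corner",onz(a,(98,208),0),onz(a,(188,130),0))
print("journal tip face",T("rs",(130,310),"rt",(180,430)))
# tip upper edge in top view lies at axis-plane z~.027
for p in((180,432),(180,437),(181,427)): 
    w=onz(*F("rt",p),.027); d=w[:2]-[.62,.1833];c,s=np.cos(-.178),np.sin(-.178);print(w,"rack frame",c*d[0]+s*d[1],-s*d[0]+c*d[1])
w=onz(*F("rt",(195,295)),.027);d=w[:2]-[.62,.1833];print("base of journal",c*d[0]+s*d[1],-s*d[0]+c*d[1])
E
python3 m.py .36 .25 .2 79.77
```

```text
machine corner [ 4.00747590e-01  4.23341034e-01 -1.11022302e-16] [0.83237206 0.42608754 0.        ]
journal tip face (array([0.52071274, 0.19771202, 0.02501171]), [np.float64(0.0019188426278006782), np.float64(0.0019188426278005952)])
[0.52082983 0.19578292 0.027     ] rack frame -0.09981350534689283 -0.005273535879825387
[0.51875048 0.19580039 0.027     ] rack frame -0.10186309726473539 -0.005624513343436459
[0.52290271 0.19534835 0.027     ] rack frame -0.09769643045928633 -0.005334213617871134
base of journal -0.04252460882911688 -0.0017956576841876891
t 1.6 pos [0.1687 0.5235 0.2313] F [ 0.3  0.3 -0.7] w 0.0855 rate
shift [ 0.626 -5.319 -4.032] turn [-1.332e-01 -1.000e-04 -0.000e+00] q [ 59.8  21.8  74.3  -0.   83.9 -12.3]
```

Emit:
drive_tool(targets=[[[0.06,-0.53,-0.4,0,0,0,1],[0.06,-0.53,-0.4,0,0,0,1],[0.06,-0.53,-0.4,0,0,0,1],[0.06,-0.53,-0.4,0,0,0,1],[0.06,-0.53,-0.4,0,0,0,1]]])

```text
time_s: 2.1
position: [0.2647, 0.3865, 0.2163]
tool_rot: [[0.0, -0.952, 0.307], [0.0, 0.307, 0.952], [-1.0, -0.0, 0.0]]
ft_force: [0.1, -0.4, 0.1]
grip_width: 0.0855
```

Emit:
drive_tool(targets=[[[0.06,-0.53,-0.4,0,0,0,1],[0.06,-0.53,-0.4,0,0,0,1],[0.06,-0.53,-0.4,0,0,0,1],[0.06,-0.53,-0.4,0,0,0,1],[0.06,-0.53,-0.4,-0.133,0,0,1]]])

```text
time_s: 2.6
position: [0.3602, 0.2506, 0.2014]
tool_rot: [[0.0, -0.984, 0.176], [0.0, 0.176, 0.984], [-1.0, -0.0, 0.0]]
ft_force: [0.5, 0.8, -0.1]
grip_width: 0.0853
```

```bash
python3 m.py .5525 .193 .12 79.77
```

```text
t 2.6 pos [0.3602 0.2506 0.2014] F [ 0.5  0.8 -0.1] w 0.0853 rate
shift [ 1.629 -3.988 -0.458] turn [0.0015 0.0002 0.0004] q [ 19.3  12.3  93.8  -0.   73.9 -60.6]
```

Emit:
drive_tool(targets=[[[0.32,-0.8,-0.09,0,0,0,1],[0.32,-0.8,-0.09,0,0,0,1],[0.32,-0.8,-0.09,0,0,0,1],[0.32,-0.8,-0.09,0,0,0,1],[0.32,-0.79,-0.1,0,0,0,1]]])

```text
time_s: 3.1
position: [0.5534, 0.193, 0.1206]
tool_rot: [[0.0, -0.984, 0.178], [0.0, 0.178, 0.984], [-1.0, -0.0, 0.0]]
ft_force: [0.7, 0.2, 0.6]
grip_width: 0.0854
```

```bash
python3 - <<'E'
from h import *
a=get_image("scene");b=get_image("top")
crop(a,150,110,130,130,4,"pics/s1.png");crop(b,150,150,110,110,5,"pics/t1.png")
E
python3 m.py .5525 .193 .009 79.77
```

```text
t 3.2 pos [0.5548 0.1916 0.1184] F [-0.1  0.6  0.5] w 0.0856 rate
shift [2.189 0.045 0.021] turn [-0.0033 -0.0011 -0.0019] q [  7.5  31.3  78.1  -0.   70.8 -72.1]
```

View pics/s1.png

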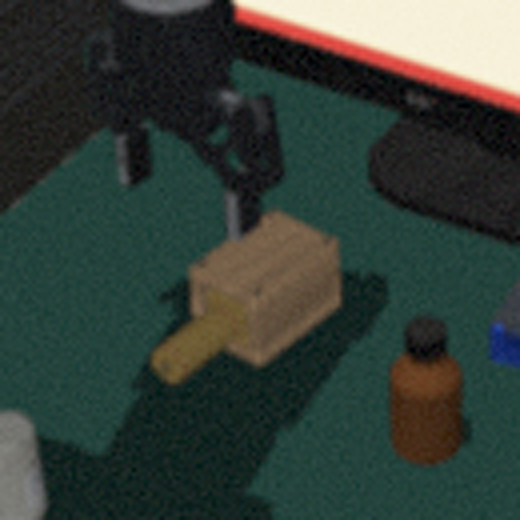

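View pics/t1.png

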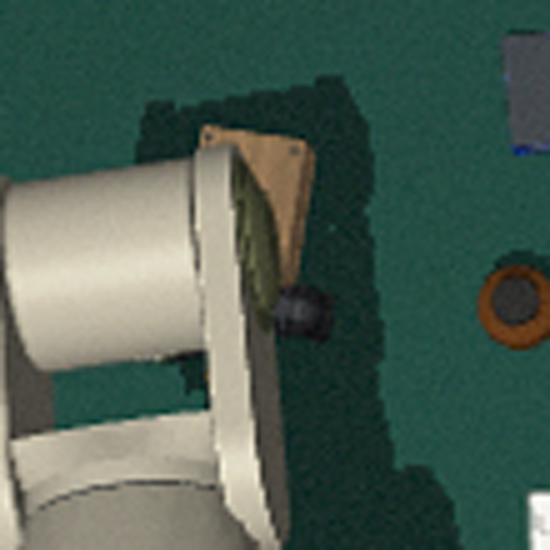

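The scene crop shows the open fingers above the journal, at (130,180) and (245,235), with the shaft between them once the height is allowed for. Nothing is touching. I descend and grip.

Emit:
drive_tool(targets=[[[0.5,0.02,0.01,0,0,0,1],[0.5,0.02,0.01,0,0,0,1],[0.5,0,0,0,0,0,1],[0.45,0,0,0,0,0,1],[0.22,0,0,0,0,0,1]]])

```text
time_s: 3.7
position: [0.549, 0.1952, 0.0114]
tool_rot: [[-0.002, -0.984, 0.178], [-0.0, 0.178, 0.984], [-1.0, 0.002, -0.001]]
ft_force: [1.2, 0.2, -0.1]
grip_width: 0.0856
```

Emit:
drive_tool(targets=[[[0,0,0,0,0,0,0.2],[0,0,0,0,0,0,-0.2],[0,0,0,0,0,0,-0.5],[0,0,0,0,0,0,-1],[0,0,0,0,0,0,-1]]], force=60)

```text
time_s: 4.2
position: [0.5504, 0.195, 0.0138]
tool_rot: [[0.001, -0.984, 0.178], [0.0, 0.178, 0.984], [-1.0, -0.001, 0.0]]
ft_force: [-1.0, -1.5, 6.0]
grip_width: 0.0241
```

Emit:
drive_tool(targets=[[[0,0,0,0,0,0,-1],[0,0,0,0,0,0,-1],[0,0,0,0,0,0,-1]]])

```text
time_s: 4.5
position: [0.5503, 0.195, 0.0138]
tool_rot: [[0.001, -0.984, 0.178], [0.0, 0.178, 0.984], [-1.0, -0.001, 0.0]]
ft_force: [-2.1, -0.8, 6.3]
grip_width: 0.024
```

```bash
python3 m.py .5525 .193 .009 79.77
```

```text
t 4.5 pos [0.5503 0.195  0.0138] F [-2.1 -0.8  6.3] w 0.024 rate
shift [ 0.096 -0.05  -0.032] turn [-0.0003  0.0003  0.0013] q [  7.9  38.6  84.7  -0.   56.6 -71.8]
```

Emit:
drive_tool(targets=[[[0,0,0,0,0,0,-0.1],[0,0,0,0,0,0,-0.1],[0.05,0,0,0,0,0,-0.1],[0,0,0,0,0,0,-0.1]]])

```text
time_s: 4.9
position: [0.5498, 0.195, 0.0099]
tool_rot: [[-0.001, -0.984, 0.178], [-0.0, 0.178, 0.984], [-1.0, 0.001, -0.0]]
ft_force: [-0.4, -0.6, 0.0]
grip_width: 0.038
```

```bash
python3 m.py .5525 .193 .0085 79.77
```

```text
t 4.9 pos [0.5498 0.195  0.0099] F [-0.4 -0.6  0. ] w 0.038 rate
shift [ 0.028 -0.061 -0.03 ] turn [-0.0002 -0.0002 -0.0007] q [  7.9  38.9  84.9   0.   56.3 -71.8]
```

Emit:
drive_tool(targets=[[[0.04,0,0,0,0,0,-0.4],[0,0,0,0,0,0,-1],[0,0,0,0,0,0,-1],[0,0,0,0,0,0,-1],[0,0,0,0,0,0,-1]]])

```text
time_s: 5.4
position: [0.5501, 0.195, 0.0084]
tool_rot: [[0.0, -0.984, 0.178], [-0.0, 0.178, 0.984], [-1.0, -0.0, -0.0]]
ft_force: [-1.3, -0.8, 2.4]
grip_width: 0.0245
```

```bash
python3 m.py .5525 .193 .0085 79.77
```

```text
t 5.4 pos [0.5501 0.195  0.0084] F [-1.3 -0.8  2.4] w 0.0245 rate
shift [-0.002 -0.055 -0.031] turn [-0.0003 -0.      0.0001] q [  7.9  39.   84.9  -0.   56.  -71.8]
```

Emit:
drive_tool(targets=[[[0,0.15,0,0,0,0,-1],[0,0.2,0,0,0,0,-1],[0,0.2,0,0,0,0,-1],[0,0.2,0,0,0,0,-1],[0,0.2,0,0,0,0,-1]]])

```text
time_s: 5.9
position: [0.502, 0.2037, 0.0082]
tool_rot: [[-0.001, -0.984, 0.178], [-0.0, 0.178, 0.984], [-1.0, 0.001, -0.0]]
ft_force: [2.0, -1.4, -1.3]
grip_width: 0.0242
```

Emit:
drive_tool(targets=[[[0,0.2,0,0,0,0,-1],[0,0.2,0,0,0,0,-1],[0,0.2,0,0,0,0,-1],[0,0.15,0,0,0,0,-1],[0,0.1,0,0,0,0,-1]]])

```text
time_s: 6.4
position: [0.4602, 0.2112, 0.0081]
tool_rot: [[-0.002, -0.984, 0.178], [-0.0, 0.178, 0.984], [-1.0, 0.002, -0.001]]
ft_force: [-0.6, -1.1, -3.1]
grip_width: 0.0244
```

```bash
python3 - <<'E'
from h import *
a=get_image("scene");b=get_image("top")
crop(a,130,110,130,130,4,"pics/s2.png");crop(b,150,150,110,130,5,"pics/t2.png")
E
python3 m.py .5525 .193 .0085 79.77
```

```text
t 6.5 pos [0.4606 0.2111 0.0082] F [-0.2 -0.6 -2.8] w 0.0242 rate
shift [-0.009 -1.874 -0.031] turn [ 0.0001 -0.0004 -0.0011] q [ 11.2  33.9  97.8   0.   48.4 -68.6]
```

View pics/s2.png

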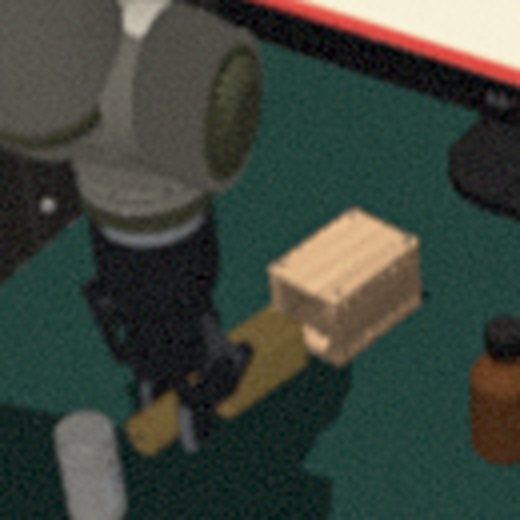

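View pics/t2.png

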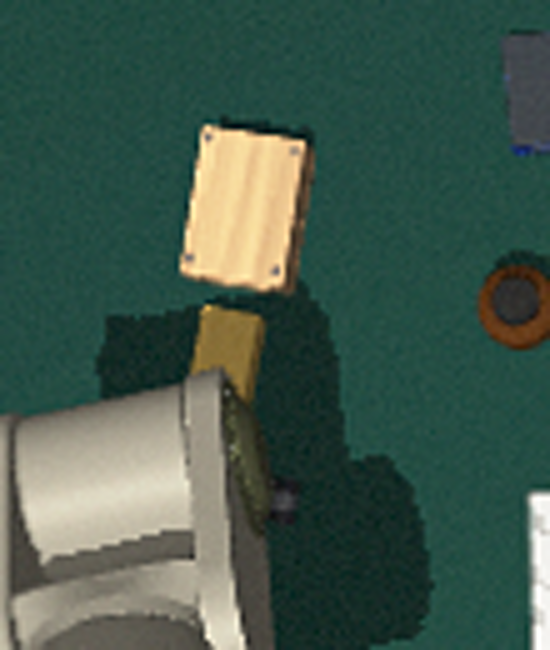

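The head is clear of the mouth: in the top crop, gap between rack bottom (y 290) and head (y 308), shaft straight. I lower it to the bench and release.

Emit:
drive_tool(targets=[[[0.04,0,0,0,0,0,-1],[0.04,0,0,0,0,0,-1],[0.04,0,0,0,0,0,-1],[0.02,0,0,0,0,0,-1],[0,0,0,0,0,0,-1]]])

```text
time_s: 7.0
position: [0.4615, 0.211, 0.0011]
tool_rot: [[-0.0, -0.984, 0.178], [-0.0, 0.178, 0.984], [-1.0, 0.0, -0.0]]
ft_force: [0.7, -0.8, -3.8]
grip_width: 0.0242
```

```bash
python3 m.py .5525 .193 .0085 79.77
```

```text
t 7.0 pos [0.4615 0.211  0.0011] F [ 0.7 -0.8 -3.8] w 0.0242 rate
shift [-0.149 -1.856 -0.03 ] turn [-0.0004 -0.0001 -0.0004] q [ 11.2  34.6  98.    0.   47.4 -68.6]
```

Emit:
drive_tool(targets=[[[0,0,0,0,0,0,-0.45],[0,0,0,0,0,0,-0.4],[0,0,0,0,0,0,-0.3],[0,0,0,0,0,0,0],[0,0,0,0,0,0,0.4]]], force=20)

```text
time_s: 7.5
position: [0.4617, 0.2111, 0.0016]
tool_rot: [[0.001, -0.984, 0.178], [0.0, 0.178, 0.984], [-1.0, -0.001, 0.0]]
ft_force: [-0.5, 0.0, -0.1]
grip_width: 0.0558
```

Emit:
drive_tool(targets=[[[-0.2,0,0,0,0,0,0.6],[-0.5,0,0,0,0,0,0.7],[-0.7,0,0,0,0,0,0.7],[-0.6,0,0,0,0,0,0.7],[-0.3,0,0,0,0,0,0.7]]])

```text
time_s: 8.0
position: [0.4622, 0.2113, 0.1197]
tool_rot: [[0.004, -0.984, 0.178], [0.001, 0.178, 0.984], [-1.0, -0.004, 0.002]]
ft_force: [0.7, -0.4, 0.6]
grip_width: 0.0723
```

```bash
python3 - <<'E'
from h import *
import pickle
a=get_image("scene");b=get_image("top");pickle.dump((a,b),open("im3.pkl","wb"))
crop(a,130,130,130,110,6,"pics/s3.png");crop(b,150,180,110,110,5,"pics/t3.png")
E
python3 m.py .5525 .193 .0085 79.77
```

```text
t 8.1 pos [0.4624 0.2113 0.1189] F [0.5 0.5 0. ] w 0.0727 rate
shift [ 2.218 -1.827 -0.044] turn [-0.0001  0.0019  0.0049] q [ 11.2  24.2  91.1  -0.   64.3 -68.6]
```

View pics/s3.png

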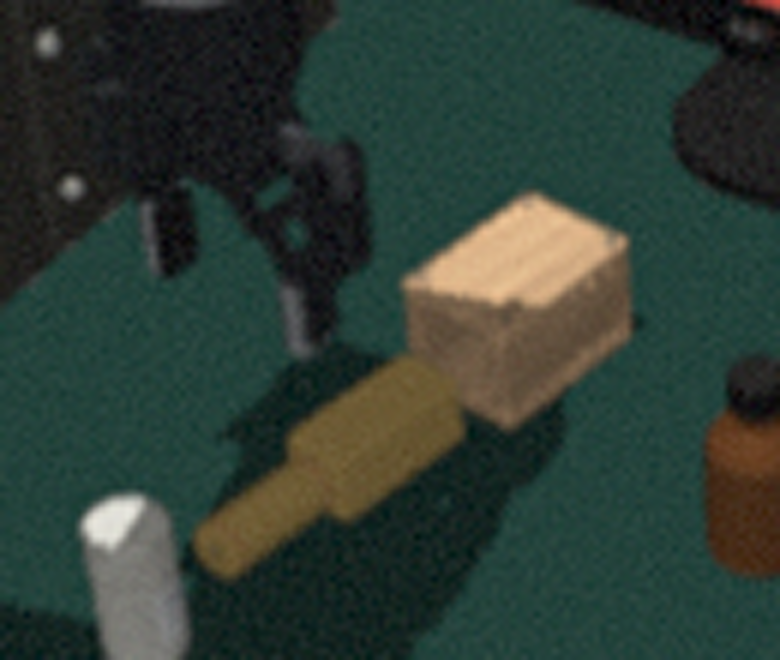

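View pics/t3.png

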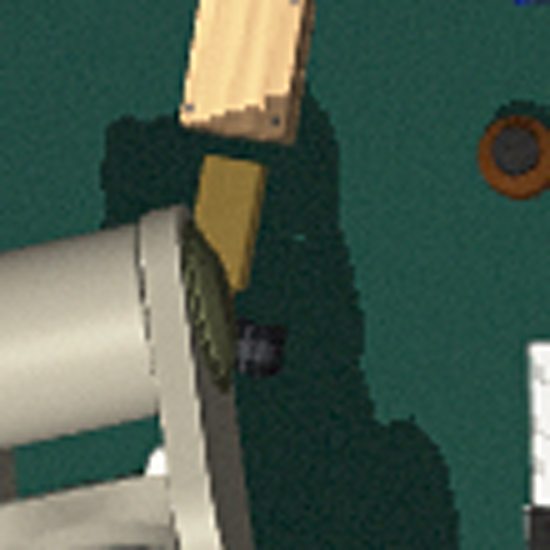

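Run:
```python
from h import *
import pickle
a,b=pickle.load(open("im3.pkl","rb"))
t=lambda p:(b,np.array([(p[0]+.5)/5-.5+150,(p[1]+.5)/5-.5+180]))
s=lambda p:(a,np.array([(p[0]+.5)/6-.5+130,(p[1]+.5)/6-.5+130]))
for p in((205,155),(267,163),(238,291)): print("top z.034",onz(*t(p),.034))
for p in((408,355),(290,435),(467,402)): print("scene z.034",onz(*s(p),.034))
print("FL tri",tri([s((408,355)),t((205,155))]),"FR",tri([s((467,402)),t((267,163))]))
print("tip axis z.017",onz(*s((215,560)),.017))
# predicted
hc=np.array([.528,.198,.017]);c,sn=np.cos(-.178),np.sin(-.178)
R=np.array([[c,-sn,0],[sn,c,0],[0,0,1]])
for P in((.0375,.017,.017),(.0375,-.017,.017),(-.0375,-.017,.017),(-.0375,.017,.017),(-.0975,0,0)):
    w=hc+R@np.array(P);pt=proj(b,w)[0];ps=proj(a,w)[0]
    print(P,w.round(4),"t",((pt-[150,180])*5).round(),"s",((ps-[130,130])*6).round())
```

```text
top z.034 [0.56631068 0.20799801 0.034     ]
top z.034 [0.56104773 0.17194863 0.034     ]
top z.034 [0.48715032 0.18945078 0.034     ]
scene z.034 [0.56242207 0.20692142 0.034     ]
scene z.034 [0.4921293  0.22150612 0.034     ]
scene z.034 [0.54736138 0.16608909 0.034     ]
FL tri (array([0.56625779, 0.20907935, 0.03041513]), [np.float64(0.0005862585805526363), np.float64(0.0005862585805526512)]) FR (array([0.56139277, 0.1747935 , 0.02022348]), [np.float64(0.0011275694318686027), np.float64(0.0011275694318684407)])
tip axis z.017 [0.42567989 0.21555653 0.017     ]
(0.0375, 0.017, 0.017) [0.5679 0.2081 0.034 ] t [203. 150.] s [410. 345.]
(0.0375, -0.017, 0.017) [0.5619 0.1746 0.034 ] t [260. 160.] s [466. 375.]
(-0.0375, -0.017, 0.017) [0.4881 0.1879 0.034 ] t [239. 287.] s [347. 462.]
(-0.0375, 0.017, 0.017) [0.4941 0.2214 0.034 ] t [181. 278.] s [290. 430.]
(-0.0975, 0, 0) [0.432  0.2153 0.017 ] t [197. 384.] s [222. 549.]
```

```bash
python3 m.py .5102 .2005 .005 79.77
```

```text
t 8.1 pos [0.4624 0.2113 0.1189] F [0.5 0.5 0. ] w 0.0727 rate
shift [ 2.283 -0.967 -0.047] turn [-0.0001  0.0019  0.0049] q [ 11.2  24.2  91.1  -0.   64.3 -68.6]
```

Emit:
drive_tool(targets=[[[0,-0.48,-0.03,0,0,0,1],[0.1,-0.48,-0.02,0,0,0,1],[0.6,0,0,0,0,0,1],[0.6,0,0,0,0,0,1],[0.5,0,0,0,0,0,1]]])

```text
time_s: 8.6
position: [0.5074, 0.1998, 0.0241]
tool_rot: [[-0.002, -0.984, 0.178], [-0.0, 0.178, 0.984], [-1.0, 0.002, -0.001]]
ft_force: [0.1, -0.3, -0.5]
grip_width: 0.0852
```

Emit:
drive_tool(targets=[[[0.4,0,0,0,0,0,1],[0,0,0,0,0,0,0.6]]])

```text
time_s: 8.8
position: [0.5064, 0.1997, 0.0034]
tool_rot: [[-0.006, -0.984, 0.178], [-0.001, 0.178, 0.984], [-1.0, 0.006, -0.002]]
ft_force: [0.2, 0.2, 0.5]
grip_width: 0.0735
```

```bash
python3 m.py .5102 .2005 .005 79.77
```

```text
t 8.8 pos [0.5064 0.1997 0.0034] F [0.2 0.2 0.5] w 0.0735 rate
shift [-0.032 -0.072  0.03 ] turn [-0.0004 -0.0021 -0.0059] q [  9.1  36.9  91.6  -0.   51.9 -70.7]
```

Emit:
drive_tool(targets=[[[0,-0.05,0.02,0,0,0,0.2],[0,0,0,0,0,0,-0.1],[0,0,0,0,0,0,-0.5],[0,0,0,0,0,0,-1],[0,0,0,0,0,0,-1]]], force=60)

```text
time_s: 9.3
position: [0.5117, 0.2008, 0.0076]
tool_rot: [[0.003, -0.984, 0.178], [0.0, 0.178, 0.984], [-1.0, -0.003, 0.001]]
ft_force: [-0.4, 0.8, 6.1]
grip_width: 0.0333
```

Emit:
drive_tool(targets=[[[0,0,0,0,0,0,-1],[0,0,0,0,0,0,-1],[0,0,0,0,0,0,-1]]])

```text
time_s: 9.6
position: [0.5117, 0.2008, 0.0076]
tool_rot: [[0.003, -0.984, 0.178], [0.0, 0.178, 0.984], [-1.0, -0.003, 0.001]]
ft_force: [-0.7, 0.1, 6.5]
grip_width: 0.0328
```

```bash
python3 m.py .5102 .2005 .005 79.77
```

```text
t 9.6 pos [0.5117 0.2008 0.0076] F [-0.7  0.1  6.5] w 0.0328 rate
shift [ 0.053  0.028 -0.011] turn [-0.0001  0.0009  0.0027] q [  9.1  36.7  90.9  -0.   52.3 -70.7]
```

Emit:
drive_tool(targets=[[[-0.3,0,0,0,0,0,-1],[-0.5,0,0,0,0,0,-1],[-0.8,0,0,0,0,0,-1],[-0.8,0,0,0,0,0,-1],[-0.6,0,0,0,0,0,-1]]])

```text
time_s: 10.1
position: [0.5108, 0.2006, 0.1588]
tool_rot: [[0.002, -0.984, 0.178], [0.0, 0.178, 0.984], [-1.0, -0.002, 0.001]]
ft_force: [0.3, -0.4, -4.1]
grip_width: 0.033
```

```bash
python3 - <<'E'
from h import *
import pickle
a=get_image("scene");b=get_image("top");pickle.dump((a,b),open("im4.pkl","wb"))
crop(a,130,80,150,130,5,"pics/s4.png");crop(b,150,160,110,110,5,"pics/t4.png")
E
# caliper: head target (x=31mm,y=+8mm): grip 15 mm toward journal
python3 - <<'E'
import numpy as np
c,s=np.cos(.099),np.sin(.099)
for X,Y in((.031,.008),(.016,.008)): print(.6104+c*X-s*Y,-.279+s*X+c*Y)
E
python3 m.py .62 -.27 .16 95.67
```

```text
0.6404575016346103 -0.267975182745941
0.6255309491169705 -0.2694577581869012
t 10.2 pos [0.5122 0.2009 0.1603] F [ 1.3  0.3 -3.3] w 0.0331 rate
shift [ 0.012 -3.794 -8.885] turn [-0.2776  0.0015  0.0077] q [  9.1  25.2  81.3   0.   73.1 -70.7]
```

View pics/s4.png

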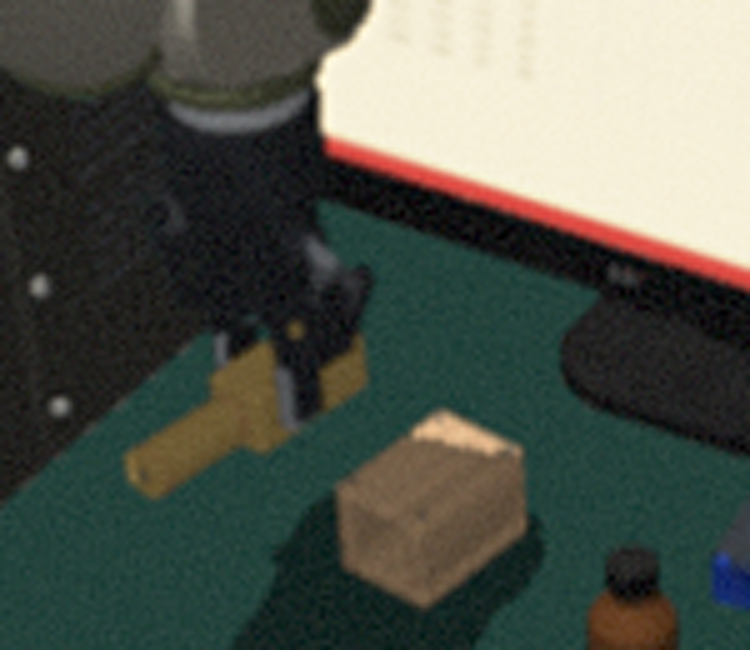

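View pics/t4.png

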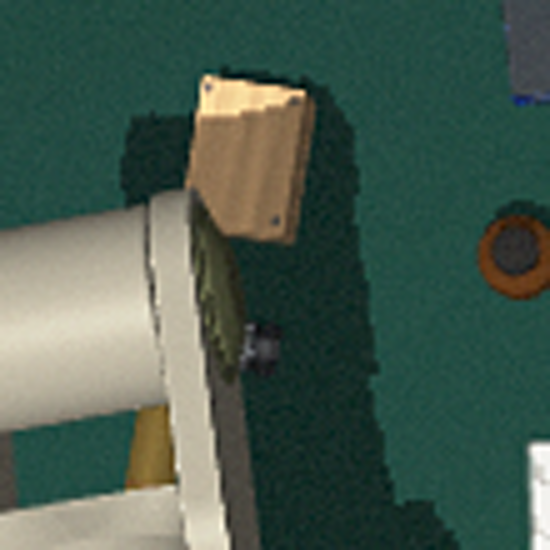

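Run:
```python
from h import *
import pickle
a,b=pickle.load(open("im4.pkl","rb"))
uv=np.array([(142.5)/5-.5+130,(478.5)/5-.5+80])
tcp=np.array([.5122,.2009,.1603]);ax=np.array([.984,-.178,0])
w=onz(a,uv,.1697);print("tip",w,"along",(w-tcp)@ax, "lat",(w-tcp)@np.array([.178,.984,0]))
for x0 in(.012,.015,.018,.021):
    P=[tcp+[0,0,.0094]+ax*(x0+k) for k in(-.0975,-.0375,.0375)]
    print(x0,((proj(a,P)-[130,80])*5).round().tolist(),((proj(b,P)-[150,160])*5).round().tolist())
```

```text
tip [0.42496848 0.21488545 0.1697    ] along -0.08832522836798662 lat -0.0017655233546796534
0.012 [[142.0, 472.0], [233.0, 412.0], [341.0, 343.0]] [[148.0, 499.0], [167.0, 386.0], [191.0, 245.0]]
0.015 [[147.0, 469.0], [238.0, 410.0], [345.0, 340.0]] [[149.0, 494.0], [168.0, 380.0], [192.0, 239.0]]
0.018 [[151.0, 466.0], [242.0, 407.0], [349.0, 338.0]] [[150.0, 488.0], [169.0, 375.0], [193.0, 234.0]]
0.021 [[156.0, 463.0], [247.0, 404.0], [353.0, 335.0]] [[151.0, 482.0], [170.0, 369.0], [194.0, 228.0]]
```

Emit:
drive_tool(targets=[[[0,-0.15,-0.35,0,0,0,-1],[0,-0.3,-0.7,0,0,0,-1],[0,-0.3,-0.7,0,0,0,-1],[0,-0.3,-0.7,0,0,0,-1],[0,-0.3,-0.7,0,0,0,-1]]])

```text
time_s: 10.7
position: [0.5486, 0.0323, 0.1547]
tool_rot: [[-0.003, -0.984, 0.178], [0.0, 0.178, 0.984], [-1.0, 0.003, -0.0]]
ft_force: [0.3, -0.2, -2.4]
grip_width: 0.0331
```

Emit:
drive_tool(targets=[[[0,-0.3,-0.7,0,0,0,-1],[0,-0.3,-0.7,0,0,0,-1],[0,-0.3,-0.7,0,0,0,-1],[0,-0.3,-0.7,0,0,0,-1],[0,-0.3,-0.7,0,0,0,-1]]])

```text
time_s: 11.2
position: [0.5914, -0.1532, 0.1544]
tool_rot: [[-0.003, -0.984, 0.178], [0.001, 0.178, 0.984], [-1.0, 0.003, 0.001]]
ft_force: [0.9, 0.4, -3.1]
grip_width: 0.0329
```

Emit:
drive_tool(targets=[[[0,-0.3,-0.7,0,0,0,-1],[0,-0.3,-0.7,0,0,0,-1],[0,-0.3,-0.7,0,0,0,-1],[0,-0.1,-0.2,-0.14,0,0,-1],[0,0,0,-0.137,0,0,-1]]])

```text
time_s: 11.7
position: [0.62, -0.2759, 0.1534]
tool_rot: [[-0.003, -0.995, -0.101], [0.002, -0.101, 0.995], [-1.0, 0.003, 0.002]]
ft_force: [0.1, 0.8, -3.8]
grip_width: 0.0333
```

```bash
python3 m.py .6265 -.269 .15 95.67
```

```text
t 11.7 pos [ 0.62   -0.2759  0.1534] F [ 0.1  0.8 -3.8] w 0.0333 rate
shift [ 0.068 -0.143  0.125] turn [ 0.0023  0.002  -0.0029] q [ -34.    38.2   58.2   -0.    83.8 -129.8]
```

Emit:
drive_tool(targets=[[[0.3,-0.07,0.06,0,0,0,-1],[0.3,-0.07,0.06,0,0,0,-1],[0.2,0,0,0,0,0,-1],[0,0,0,0,0,0,-1]]])

```text
time_s: 12.1
position: [0.6262, -0.2666, 0.1135]
tool_rot: [[-0.004, -0.995, -0.098], [0.003, -0.098, 0.995], [-1.0, 0.004, 0.003]]
ft_force: [-0.2, 0.2, -3.3]
grip_width: 0.0329
```

```bash
python3 m.py .6265 -.269 .11 95.67;python3 - <<'E'
from h import *
import pickle
a=get_image("scene");b=get_image("top");pickle.dump((a,b),open("im5.pkl","wb"))
crop(a,300,150,120,120,5,"pics/s5.png");crop(b,290,140,100,100,6,"pics/t5.png")
E
```

```text
t 12.1 pos [ 0.6262 -0.2666  0.1135] F [-0.2  0.2 -3.3] w 0.0329 rate
shift [ 0.069 -0.001 -0.048] turn [-0.0007  0.003  -0.0039] q [ -33.    40.3   60.8   -0.    79.1 -128.6]
```

View pics/s5.png

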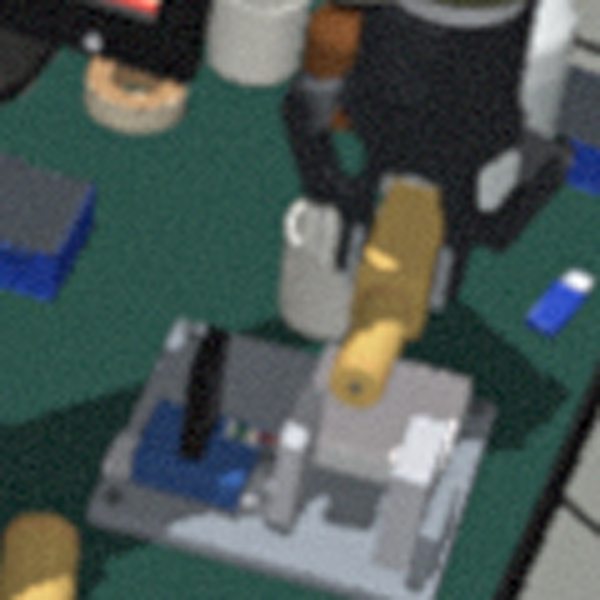

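View pics/t5.png

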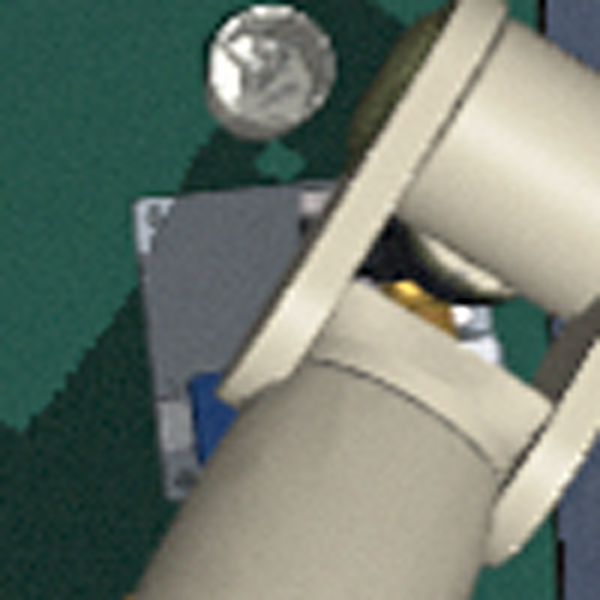

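Run:
```python
from h import *
import pickle
a,b=pickle.load(open("im5.pkl","rb"))
c,s=np.cos(.099),np.sin(.099)
def cal(w): d=w[:2]-[.6104,-.279];return np.round([c*d[0]+s*d[1],-s*d[0]+c*d[1],w[2]],4)
S=lambda p:np.array([(p[0]+.5)/5-.5+300,(p[1]+.5)/5-.5+150])
print("tip",cal(onz(a,S((357,387)),.1229)),"tcp",cal(np.array([.6262,-.2666,.1135])))
A,B=pickle.load(open("imgs.pkl","rb"))
k=lambda p:np.array([(p[0]+.5)/8-.5+300,(p[1]+.5)/8-.5+155])
print("jaw face top corners z.074",cal(onz(B,k((412,350)),.074)),cal(onz(B,k((422,472)),.074)))
print("jaw back",cal(onz(B,k((376,350)),.074)))
ks=lambda p:np.array([(p[0]+.5)/7-.5+305,(p[1]+.5)/7-.5+200])
print("scene jaw top near-right",cal(onz(A,ks((387,278)),.074)),"far right",cal(onz(A,ks((415,190)),.074)))
print("scene fixed jaw face near",cal(onz(A,ks((517,315)),.074)),"far",cal(onz(A,ks((545,235)),.074)))
print("fin top far-left",cal(onz(A,ks((255,105)),.1)),cal(onz(A,ks((285,118)),.1)))
print("pot",onz(b,(290+270/6,140+70/6),.084))
```

```text
tip [-0.0657  0.011   0.1229] tcp [0.0169 0.0108 0.1135]
jaw face top corners z.074 [-0.017   0.0289  0.074 ] [-0.0602  0.0308  0.074 ]
jaw back [-0.0155  0.0415  0.074 ]
scene jaw top near-right [-0.0626  0.0314  0.074 ] far right [-0.0174  0.0334  0.074 ]
scene fixed jaw face near [-0.0631 -0.0128  0.074 ] far [-0.0221 -0.0129  0.074 ]
fin top far-left [-0.0257  0.0903  0.1   ] [-0.0281  0.0791  0.1   ]
pot [ 0.72264321 -0.20854417  0.084     ]
```

Emit:
drive_tool(targets=[[[0.3,0,-0.04,0,0,0,-1],[0.4,0,0,0,0,0,-1],[0.3,0,0,0,0,0,-1],[0.15,0,0,0,0,0,-1],[0,0,0,0,0,0,-1]]])

```text
time_s: 12.7
position: [0.6271, -0.2694, 0.0584]
tool_rot: [[-0.001, -0.995, -0.098], [0.0, -0.098, 0.995], [-1.0, 0.001, 0.001]]
ft_force: [0.7, -0.5, -3.2]
grip_width: 0.0329
```

```bash
python3 m.py .6264 -.2684 .0376 95.67;python3 - <<'E'
from h import *
import pickle
a=get_image("scene");pickle.dump(a,open("im6.pkl","wb"))
crop(a,300,150,120,120,5,"pics/s6.png")
E
```

```text
t 12.7 pos [ 0.6271 -0.2694  0.0584] F [ 0.7 -0.5 -3.2] w 0.0329 rate
shift [0.417 0.012 0.02 ] turn [-0.0009  0.0005 -0.0007] q [ -33.2   43.4   64.2   -0.    72.5 -128.8]
```

View pics/s6.png

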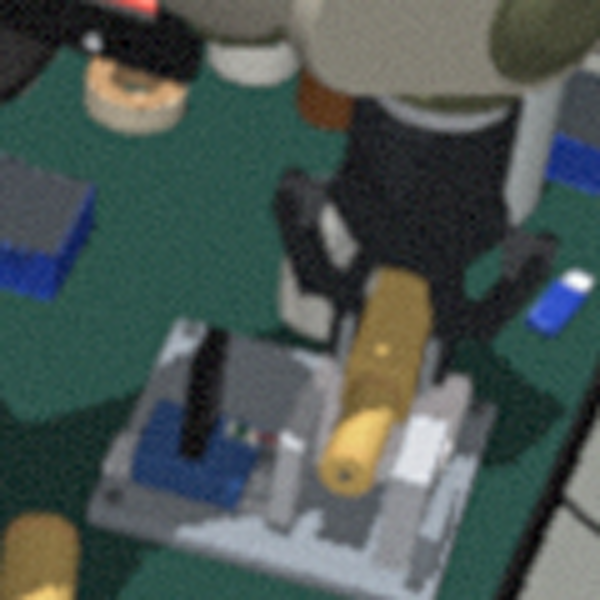

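The journal, with its tip at crop (345,475), is going down between the sprung jaw (290,470) and the fixed jaw (400,480), with room on both sides. I continue down.

Emit:
drive_tool(targets=[[[0.15,0,0.02,0,0,0,-1],[0.12,0,0,0,0,0,-1],[0.06,0,0,0,0,0,-1],[0.04,0,0,0,0,0,-1],[0,0,0,0,0,0,-1]]])

```text
time_s: 13.25
position: [0.6272, -0.2683, 0.0401]
tool_rot: [[-0.0, -0.995, -0.098], [0.0, -0.098, 0.995], [-1.0, 0.0, 0.0]]
ft_force: [0.2, -0.0, -2.5]
grip_width: 0.0328
```

Emit:
drive_tool(targets=[[[0.04,0,0,0,0,0,-1],[0,0,0,0,0,0,-1]]])

```text
time_s: 13.45
position: [0.6272, -0.2683, 0.0382]
tool_rot: [[-0.0, -0.995, -0.098], [0.0, -0.098, 0.995], [-1.0, 0.0, 0.0]]
ft_force: [-0.1, 0.2, -2.9]
grip_width: 0.0329
```

Emit:
drive_tool(targets=[[[0.03,0,0,0,0,0,-1],[0,0,0,0,0,0,-1]]])

```text
time_s: 13.65
position: [0.6274, -0.2685, 0.0376]
tool_rot: [[0.001, -0.995, -0.098], [-0.001, -0.098, 0.995], [-1.0, -0.001, -0.001]]
ft_force: [-1.3, 0.3, 3.2]
grip_width: 0.0328
```

Emit:
drive_tool(targets=[[[0.03,0,0,0,0,0,-1],[0,0,0,0,0,0,-1]]])

```text
time_s: 13.85
position: [0.6276, -0.2686, 0.0377]
tool_rot: [[0.002, -0.995, -0.098], [-0.001, -0.098, 0.995], [-1.0, -0.002, -0.002]]
ft_force: [-4.4, 2.2, 12.0]
grip_width: 0.0331
```

Emit:
drive_tool(targets=[[[-0.03,0,0,0,0,0,-1],[0,0,0,0,0,0,-0.2],[0,0,0,0,0,0,0],[0,0,0,0,0,0,0.2],[0,0,0,0,0,0,0.2]]], force=20)

```text
time_s: 14.35
position: [0.6272, -0.2683, 0.0366]
tool_rot: [[-0.0, -0.995, -0.098], [0.0, -0.098, 0.995], [-1.0, 0.0, 0.0]]
ft_force: [0.7, -0.2, 1.0]
grip_width: 0.051
```

Emit:
drive_tool(targets=[[[-0.3,0,0,0,0,0,0.2],[-0.6,0,0,0,0,0,0.2],[-0.7,0,0,0,0,0,0.1],[-0.6,0,0,0,0,0,0],[-0.3,0,0,0,0,0,-0.1]]])

```text
time_s: 14.85
position: [0.628, -0.2688, 0.1665]
tool_rot: [[0.005, -0.995, -0.098], [-0.003, -0.098, 0.995], [-1.0, -0.005, -0.004]]
ft_force: [0.2, 0.4, -0.5]
grip_width: 0.0386
```

```bash
python3 - <<'E'
from h import *
import pickle
a=get_image("scene");b=get_image("top");pickle.dump((a,b),open("im7.pkl","wb"))
crop(a,310,195,100,85,7,"pics/s7.png");crop(b,290,140,100,100,6,"pics/t7.png")
E
python3 m.py .6264 -.2684 .0376 95.67
```

```text
t 14.95 pos [ 0.628  -0.2688  0.1657] F [ 0.8 -0.3  0.4] w 0.0379 rate
shift [2.561 0.044 0.022] turn [-0.0007 -0.0039  0.0048] q [ -33.1   37.9   56.7   -0.    85.1 -128.7]
```

View pics/s7.png

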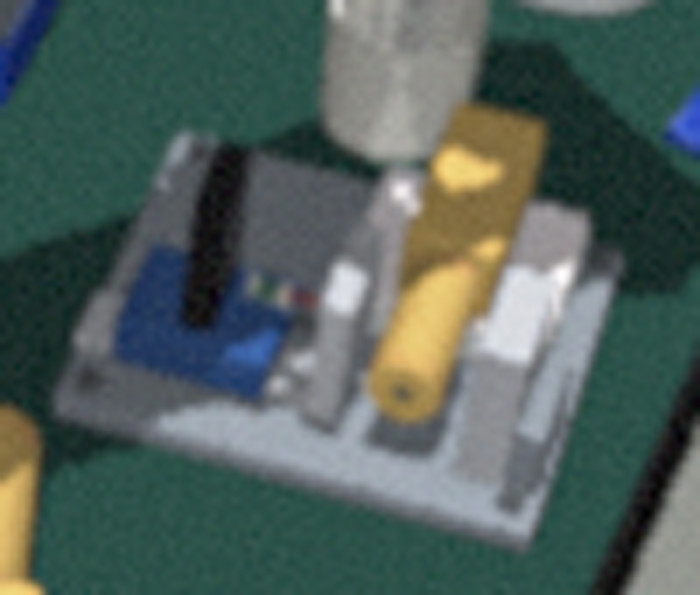

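View pics/t7.png

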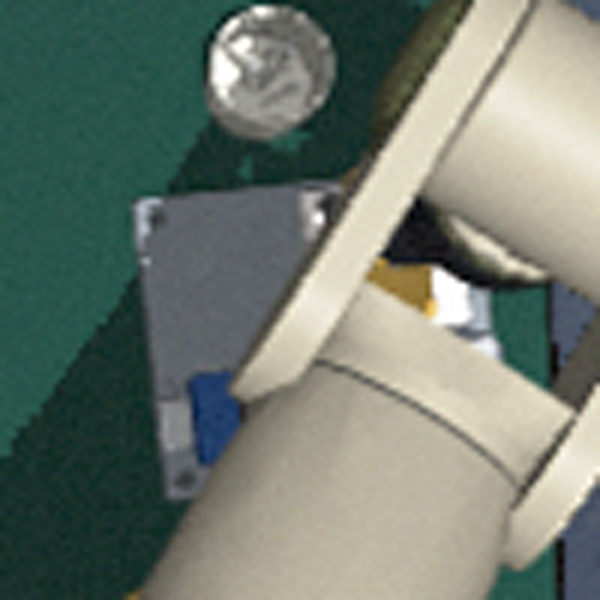

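The shaft lies on the saddle with its journal between the jaws, tip at crop (405,390). The fin is at (215,240) and the red pointer at (305,298), off the green. Next I go to the fin.

```bash
python3 m.py .564 -.1982 .125 95.67
```

```text
t 14.95 pos [ 0.628  -0.2688  0.1657] F [ 0.8 -0.3  0.4] w 0.0379 rate
shift [0.802 1.14  1.535] turn [-0.0007 -0.0039  0.0048] q [ -33.1   37.9   56.7   -0.    85.1 -128.7]
```

Emit:
drive_tool(targets=[[[0,0.38,0.51,0,0,0,0],[0,0.38,0.51,0,0,0,0],[0.3,0.38,0.51,0,0,0,0],[0.5,0,0,0,0,0,0],[0,0,0,0,0,0,0]]])

```text
time_s: 15.45
position: [0.5612, -0.1965, 0.119]
tool_rot: [[-0.006, -0.995, -0.098], [0.003, -0.098, 0.995], [-1.0, 0.005, 0.004]]
ft_force: [-0.4, 0.9, 0.3]
grip_width: 0.0426
```

```bash
python3 - <<'E'
from h import *
import pickle
a=get_image("scene");b=get_image("top");pickle.dump((a,b),open("im8.pkl","wb"))
crop(a,300,160,110,110,6,"pics/s8.png")
E
python3 m.py .564 -.1982 .076 95.67
```

```text
t 15.55 pos [ 0.5631 -0.1981  0.1218] F [0.6 0.3 0.4] w 0.0428 rate
shift [ 0.917 -0.018 -0.005] turn [-0.001   0.0004 -0.0006] q [ -30.7   31.9   76.2   -0.    72.  -126.3]
```

View pics/s8.png

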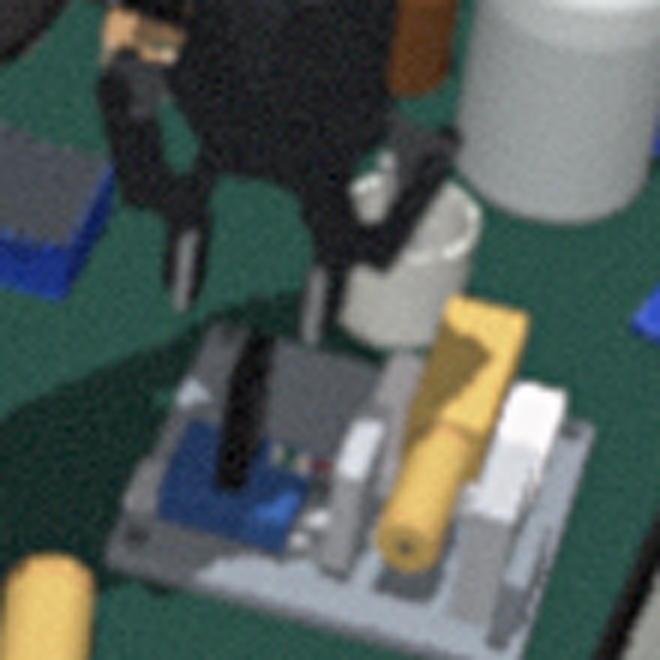

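Emit:
drive_tool(targets=[[[0.3,0,0,0,0,0,0],[0.3,0,0,0,0,0,0],[0.2,0,0,0,0,0,0],[0.1,0,0,0,0,0,0],[0,0,0,0,0,0,0]]])

```text
time_s: 16.05
position: [0.5631, -0.198, 0.0767]
tool_rot: [[-0.0, -0.995, -0.098], [0.0, -0.098, 0.995], [-1.0, 0.0, 0.0]]
ft_force: [1.3, 0.1, -0.0]
grip_width: 0.0427
```

Emit:
drive_tool(targets=[[[0,0,0,0,0,0,-0.3],[0,0,0,0,0,0,-0.6],[0,0,0,0,0,0,-1],[0,0,0,0,0,0,-1],[0,0,0,0,0,0,-1]]], force=40)

```text
time_s: 16.55
position: [0.5634, -0.1985, 0.0777]
tool_rot: [[0.002, -0.995, -0.098], [-0.001, -0.098, 0.995], [-1.0, -0.001, -0.002]]
ft_force: [-0.4, -4.1, 5.9]
grip_width: 0.0111
```

```bash
python3 m.py .564 -.1982 .076 95.67
python3 - <<'E'
import numpy as np
from h import *
c,s=np.cos(.099),np.sin(.099);d=observe()["position"][:2]-[.6104,-.279];print(c*d[0]+s*d[1],-s*d[0]+c*d[1])
E
```

```text
t 16.55 pos [ 0.5634 -0.1985  0.0777] F [-0.4 -4.1  5.9] w 0.0111 rate
shift [ 0.033 -0.013  0.004] turn [-0.0012 -0.0016  0.0014] q [ -30.7   34.7   79.1   -0.    66.  -126.3]
-0.038840347098421685 0.08479833300151596
```

Emit:
drive_tool(targets=[[[0,0,-0.07,0,0,0,-1],[0,0,-0.07,0,0,0,-1],[0,0,-0.06,0,0,0,-1],[0,0,-0.05,0,0,0,-1],[0,0,-0.05,0,0,0,-1]]])

```text
time_s: 17.05
position: [0.5644, -0.2102, 0.0776]
tool_rot: [[-0.0, -0.995, -0.098], [0.004, -0.098, 0.995], [-1.0, -0.0, 0.004]]
ft_force: [-1.6, 11.1, 10.7]
grip_width: 0.0111
```

Emit:
drive_tool(targets=[[[0,0,-0.05,0,0,0,-1],[0,0,-0.05,0,0,0,-1],[0,0,0,0,0,0,-1]]])

```text
time_s: 17.35
position: [0.5649, -0.2153, 0.0776]
tool_rot: [[-0.0, -0.995, -0.098], [0.004, -0.098, 0.995], [-1.0, -0.0, 0.004]]
ft_force: [-2.1, 10.5, 10.4]
grip_width: 0.0111
```

```bash
cat > c.py <<'E'
from h import *
c,s=np.cos(.099),np.sin(.099);o=observe();d=o["position"][:2]-[.6104,-.279];y=-s*d[0]+c*d[1];print("fin x",(c*d[0]+s*d[1]).round(4),"y",y.round(4),"carriage",(.090-y).round(4),"F",o["ft_force"].round(1))
E
python3 c.py
```

```text
fin x -0.039 y 0.0679 carriage 0.0221 F [-2.1 10.5 10.4]
```

Emit:
drive_tool(targets=[[[0,0,-0.04,0,0,0,-1],[0,0,-0.04,0,0,0,-1],[0,0,0,0,0,0,-1]]])

```text
time_s: 17.65
position: [0.5652, -0.2189, 0.0776]
tool_rot: [[-0.0, -0.995, -0.099], [0.005, -0.099, 0.995], [-1.0, -0.0, 0.005]]
ft_force: [-2.9, 12.6, 10.1]
grip_width: 0.0114
```

Emit:
drive_tool(targets=[[[0,0,-0.04,0,0,0,-1],[0,0,-0.04,0,0,0,-1],[0,0,0,0,0,0,-1]]])

```text
time_s: 17.95
position: [0.5655, -0.2225, 0.0776]
tool_rot: [[-0.001, -0.995, -0.099], [0.005, -0.099, 0.995], [-1.0, 0.0, 0.005]]
ft_force: [-3.8, 13.9, 12.2]
grip_width: 0.0114
```

```bash
python3 c.py
python3 - <<'E'
from h import *
import pickle
a=get_image("scene");b=get_image("top");pickle.dump((a,b),open("im9.pkl","wb"))
crop(a,310,190,90,80,8,"pics/s9.png");crop(b,290,140,100,100,6,"pics/t9.png")
E
```

```text
fin x -0.0391 y 0.0607 carriage 0.0293 F [-3.8 13.9 12.2]
```

View pics/s9.png

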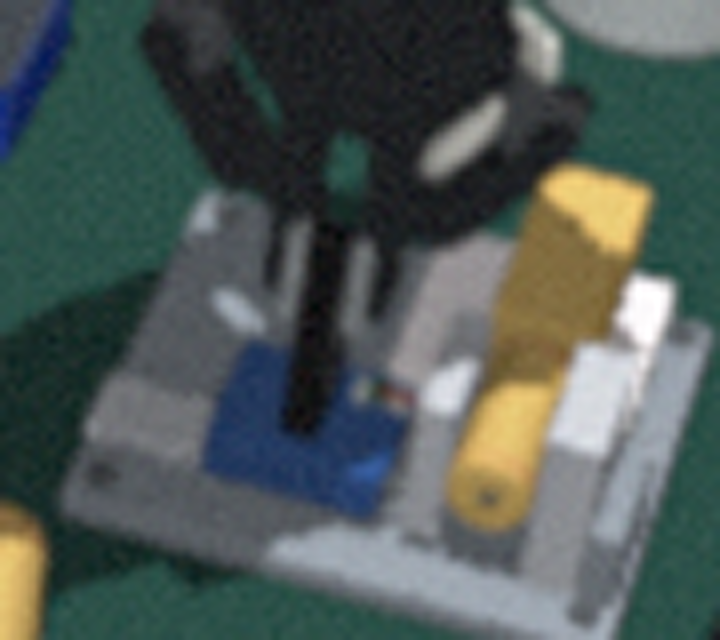

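Emit:
drive_tool(targets=[[[0,0,-0.02,0,0,0,-1],[0,0,0,0,0,0,-1],[0,0,0.04,0,0,0,-1],[0,0,0.03,0,0,0,-1],[0,0,0,0,0,0,-1]]])

```text
time_s: 18.55
position: [0.5656, -0.2231, 0.0777]
tool_rot: [[0.001, -0.995, -0.098], [-0.0, -0.098, 0.995], [-1.0, -0.001, -0.001]]
ft_force: [-1.6, -0.8, 6.8]
grip_width: 0.011
```

```bash
python3 c.py
```

```text
fin x -0.039 y 0.0601 carriage 0.0299 F [-1.6 -0.8  6.8]
```

Emit:
drive_tool(targets=[[[0,0,0,0,0,0,-0.5],[0,0,0,0,0,0,-0.35],[0,0,0,0,0,0,-0.3],[-0.3,0,0,0,0,0,-0.3],[-0.6,0,0,0,0,0,-0.3]]])

```text
time_s: 19.05
position: [0.5645, -0.2225, 0.1201]
tool_rot: [[-0.005, -0.995, -0.098], [0.003, -0.098, 0.995], [-1.0, 0.004, 0.004]]
ft_force: [-0.3, -0.4, 0.6]
grip_width: 0.0299
```

Emit:
drive_tool(targets=[[[-0.8,0,0,0,0,0,-0.3],[-0.8,0,0.3,0,0,0,-0.3],[-0.2,0.8,0.5,0,0,0,-0.3],[0,0.8,0.5,0,0,0,-0.3],[0,0.8,0.5,0,0,0,-0.3]]])

```text
time_s: 19.55
position: [0.4357, -0.1444, 0.2118]
tool_rot: [[0.0, -0.995, -0.098], [-0.0, -0.098, 0.995], [-1.0, -0.0, -0.0]]
ft_force: [1.0, -0.5, 0.7]
grip_width: 0.03
```

Emit:
drive_tool(targets=[[[0,0,0.9,0,0,0,-0.3],[0,0,0.9,0,0,0,-0.3],[0,0,0.9,0,0,0,-0.3],[0,0,0.9,0,0,0,-0.3],[0,0,0,0,0,0,-0.3]]])

```text
time_s: 20.05
position: [0.4183, 0.0379, 0.2119]
tool_rot: [[-0.0, -0.995, -0.104], [0.001, -0.104, 0.995], [-1.0, 0.0, 0.001]]
ft_force: [0.3, -0.8, 0.4]
grip_width: 0.0298
```

Run:
```python
from h import *
import pickle
a=get_image("scene");b=get_image("top");pickle.dump((a,b),open("im10.pkl","wb"))
cv2.imwrite("pics/s10.png",np.vstack([cv2.resize(a["image"][195:280,310:410,::-1],(660,560))]));crop(b,300,155,90,75,8,"pics/t10.png")
cv2.imwrite("pics/all10.png",a["image"][:,:,::-1])
```

```text
(no output)
```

View pics/s10.png

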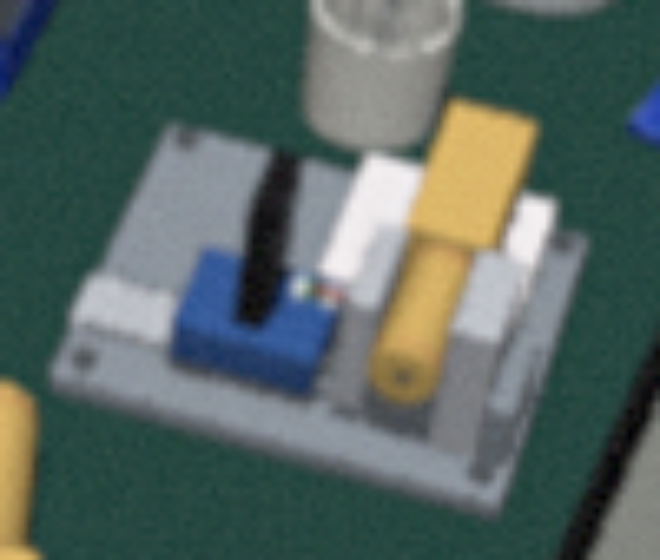

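View pics/t10.png

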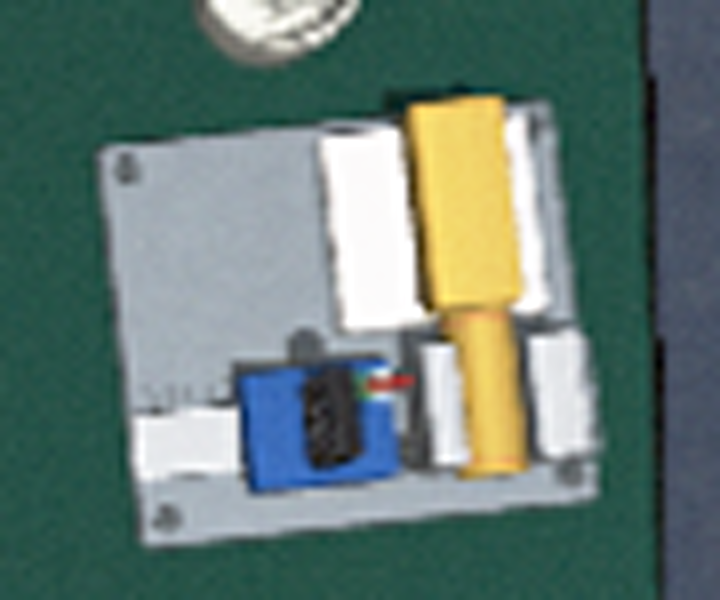

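View pics/all10.png

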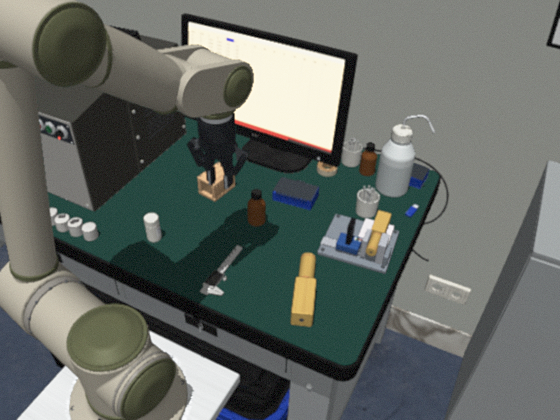

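Run:
```python
from h import *
import pickle
a,b=pickle.load(open("im10.pkl","rb"));A,B=pickle.load(open("imgs.pkl","rb"))
c,s=np.cos(.099),np.sin(.099)
def cal(w): d=w[:2]-[.6104,-.279];return np.round([c*d[0]+s*d[1],-s*d[0]+c*d[1]],4)
k=lambda p:np.array([(p[0]+.5)/8-.5+300,(p[1]+.5)/8-.5+155])
K=lambda p:np.array([p[0]/6.6-.5+310,p[1]/6.588-.5+195])
print("head top corners",[cal(onz(b,k(p),.064)).tolist() for p in((408,108),(500,97),(522,302),(430,312))])
print("scene head",[cal(onz(a,K(p),.064)).tolist() for p in((455,100),(540,127),(492,248),(412,228))])
print("journal tip scene",cal(onz(a,K((403,375)),.047)))
print("jaw face->back y, scene z.074:",cal(onz(a,K((378,305)),.074)),cal(onz(a,K((405,230)),.074)))
for n,d,e in(("before",B,(172,332)),("after",b,(240,400))): print(n,"blue y",[cal(onz(d,k((u,430)),.04)).tolist() for u in e])
print("jaw back top: before",cal(onz(B,k((374,410)),.074)),"after",cal(onz(b,k((422,410)),.074)))
im=cv2.resize(np.hstack([B["image"][195:215,325:355,::-1],b["image"][195:215,325:355,::-1]]),None,fx=13,fy=13,interpolation=cv2.INTER_NEAREST)
im2=cv2.resize(np.hstack([A["image"][228:250,335:365,::-1],a["image"][228:250,335:365,::-1]]),None,fx=13,fy=13,interpolation=cv2.INTER_NEAREST)
cv2.imwrite("pics/band.png",np.vstack([im,im2]))
```

```text
head top corners [[0.0701, 0.0175], [0.0703, -0.0158], [-0.0037, -0.0142], [-0.0035, 0.019]]
scene head [[0.0686, 0.0163], [0.0658, -0.0171], [-0.0063, -0.0148], [-0.0071, 0.0148]]
journal tip scene [-0.0642  0.0017]
jaw face->back y, scene z.074: [-0.0613  0.0153] [-0.0201  0.0156]
before blue y [[-0.0332, 0.1129], [-0.0399, 0.0554]]
after blue y [[-0.0361, 0.0885], [-0.0427, 0.0309]]
jaw back top: before [-0.0365  0.0449] after [-0.0385  0.028 ]
```

View pics/band.png

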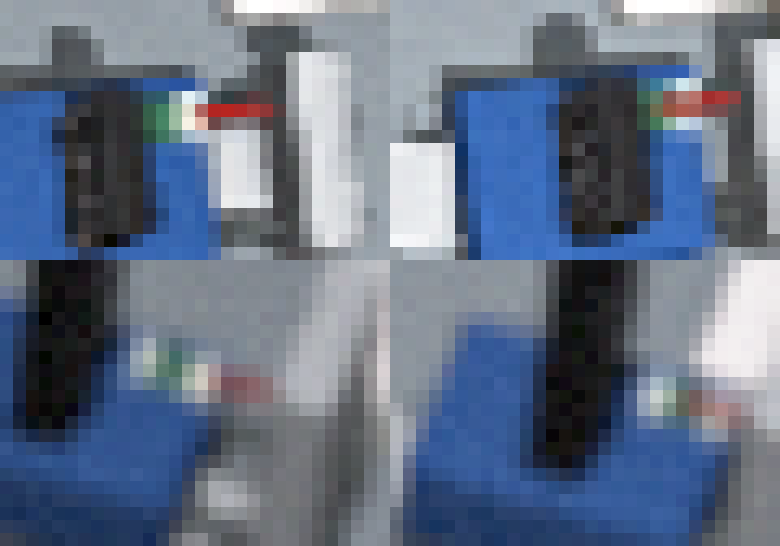

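The pointer tip ends inside the green band in both views, with white visible beyond it. The head centre is at about caliper x 31 mm, y 1 mm. The bottle (257,208), jar (152,227), pot (367,202) and box (295,192) are at their starting pixels, and the gripper is in free air.

```bash
python3 -c "
from rig import close_job
print(close_job())"
```

```text
the job is handed in; nothing more can be done
None
```

The shaft is in the caliper with its journal between the jaws. The carriage is slid shut with the red pointer in the green band, and I handed the job in at about 20 s. The system gives no verdict.

I drew the shaft out of the rack by its journal, about 90 mm, set it on the bench and gripped it again by the head. I then laid it on the saddle and closed the carriage by gripping the thumb fin. It was not dropped at any point.

| Last check | Result | Allowed |
|---|---|---|
| Head centre along caliper x | about 30–33 mm | 18 to 45 mm |
| Head centre along caliper y | about 0–2 mm | within 4 mm |
| Shaft axis off caliper x | about 0.02–0.03 rad | below 0.08 rad |
| Carriage | about 30 mm | 24 to 36 mm |
| Sprung jaw pushed back | about 6–7 mm | 3 to 11 mm |

- **Jaw:** the images gave about 7 mm pushed back and the rise in push force gave about 5–6 mm. The pointer tip is in the green band in both camera views.
- **Bystanders:** the bottle, jar, pot and box looked unmoved in the scene image. The gripper finished clear of everything.
- **Disagreements:** the two cameras differed by up to about 4 mm in places, which all the margins above cover. The first grip on the journal sat about 5 mm too high, so I redid it before pulling.
- **Not measured:** the final height of the shaft was not checked from two views. It is inferred from the contact felt at exactly the predicted height when it was laid down.

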